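Knock a stuck cap carrier out of its tilted nest and tray it

TASK

The metal cap carrier sits stuck, flush in the pocket of the tilted nest on the workbench: raise the knockout rod all the way by its T-handle so that it pushes the carrier up out of the pocket, then take the carrier and lay it flat, cap seats up, in the shallow tray on the side stand. Finally push the knockout rod fully back down, and leave the ink pots and bottles where they stand.

Things in the scene. Friction and masses are not known exactly. Their poses are not given: they have to be found in the camera images.
- pocket: Fixed grey nest block, 86 (x) x 126 (y) x 37 mm, face slanting 30 deg toward the robot. Origin: centre of the pocket floor, 125 mm above the bench. z: square out of the pocket (30 deg off vertical, leaning to the robot); x: up the slope, away from the robot; y: level. Pocket 59 x 99 mm, 27 deep (block face at z = 27 mm); a 36 mm hole in its floor passes the knockout head.
- carrier: Loose aluminium block 56 (x) x 96 (y) x 26 mm, 0.11-0.22 kg, three round cap seats in its top. Origin: centre of its underside; z out of its top. Starts 1 mm below the nest's face, axes as the pocket's, no room to grip. With the rod fully up it stands 22 mm proud, lowest 4 mm still in the pocket; pinch its 56 mm width with the tool along the pocket's z.
- knockout (a joint): Height of the knockout rod along the pocket's z, m: 0 fully down, 0.030 fully up (hard stops). Starts at 0 to 0.005. Its 32 mm head meets the carrier at 0.007 and lifts it from there. It has friction, takes 5 to 12 N to move either way, and stays where it is left.
- handle (a point): Middle of the rod's black T-bar: 90 mm long, 16 mm thick, level, along the pocket's y; axes as the pocket's. In front of the nest on the robot's side, 88 mm above the bench when the rod is down, over 80 mm from the block, open above; an 11 mm upright joins its underside in the middle from an arm 32 mm below. It moves with the rod, along the pocket's z only.
- tray: Fixed shallow grey tray on the brown side stand to the robot's left, level with the bench: 132 (x) x 92 (y) mm outside, walls 4 mm, rim 10 mm high, floor 4 mm thick. Origin: centre of its underside on the stand; z up.
- ink_jar: Loose bystander: small white ink pot, 54 mm across, 55 mm high, on the bench to the right of the nest. Origin: centre of its base.
- hardener_pot: Loose bystander: small blue-and-white pot, 38 mm across, 66 mm high, on the side stand beyond the tray. Origin: centre of its base.
There are look-alikes about, which are no part of the job. There is more than one size of the carrier; the one meant has the size given above.

How it is judged:
By the outcome, as a careful person would: the job done as asked, in the order asked, and still so for the second after the job is handed in, with the robot touching nothing.
It also fails if it takes over 67 s, if anything falls off the work surface, if the arm or the gripper's body presses on something with over 40 N, if the wrist force passes 120 N, or if a joint passes its speed limit or range.

ROBOT

A 7-joint arm with a two-finger parallel gripper is mounted at the origin on a cart in front of the work surface, level with it; the furniture and walls round the work are solid. World frame = base frame: x ahead of the robot, y to its left, z up, the work surface at z = 0. Lengths are in m, angles in degrees, forces in N, time in s.
With the tool pointing down it reaches from about 0.35 to 0.775 m from the base axis. Payload 3.1 kg.
Tool frame: the origin (TCP) lies between the finger pads; the fingertips stand 14 mm ahead of it and the grasp point (between the pads) lies 5 mm behind it; z points along the fingers, y is the line along which they close (so a half turn about z gives the same grasp; the last joint's range is limited). The gripper opens to 85 mm and grips with 20 to 120 N. Pads are 22 mm wide; open, the fingers measure 114 mm over their backs; the gripper's body (76 mm by 85 mm) begins 54 mm behind the grasp point. The pads swing forward as they close: fully open they stand 13 mm farther back than shut.
Start: joints at [-66.274, 17.813, 0.802, 86.603, -0.252, 75.585, -1.558], TCP at [0.242, 0.494, 0.245] pointing down, gripper open.
Joint ranges: [-154.91, 154.91], [-16.99, 109.72], [-72.82, 74.43], [7.12, 147.25], [-82.49, 262.49], [11.32, 116.49], [-174.64, 174.64]. Speed limits (degrees/s): [159.86, 159.86, 180, 180, 180, 180, 180].

INTERFACE

Orientations are given as a 3x3 rotation matrix whose columns are the frame's x, y, z axes.
In Python, from workcell import bot gives the robot as it stands. The module is installed in compiled form; this text tells all that it offers.
- The arm moves only by the tool step_arm, never from a script. Its argument "motion" is a list of rows, each a list of 3 entries, a list of its own where there are three numbers: the turn, a rotation vector about the tool's x, y, z in degrees, then the shift along the tool's x, y, z in cm, then the closure, from -1 (fully open) to 1 (shut). A call has 1 to 10 rows; each row shifts and turns the commanded pose from where the row before left it, along the tool's axes as they then stand; what a row does not reach is not made up. A row lasts 1/12 s, in which the tool goes at most 41.7 mm and 7.16 degrees, less where a joint would pass 70% of its speed; a pose out of reach is approached as far as the arm can. A call with a gripper value outside its range is refused whole. The fingers move at their own pace and stop on an object; "grip_force" is the grip in N (left out, the last holds). Time passes only in rows, so rows that do not move let the fingers close. It gives the time, the measured TCP pose, the force, the opening and the grip force at its end, in the units of the state.
- bot.sense(): the state, without advancing time (a new reading comes with each control period).
- bot.grab_frame(name): name is "side" or "top"; returns (picture, depth): 400x640x3 uint8, blue, green, red; 400x640 float32, m along the optical axis (not along the pixel's ray), 0 where there is no reading.
- bot.calibration(name): a dict with "fx", "fy", "cx", "cy" (pixels), "extrinsics" (4x4, takes a point from world to camera coordinates). Camera axes: x right, y up, looking along -z (the intrinsics and any distortion apply to the point x, -y, -z); pixel columns grow to the right and rows downward; lengths in m; the calibration is good to about 2 mm. A picture is of the moment at which its call begins. calibration takes no time and is no camera call.
- bot.job_done(): hands the job in; it is judged then, once.
Trained networks look in the newest picture that a camera, given by its name, has taken for a name from the list of things; names that differ only in an ending like _2 or _b are one class to them, and where a whole thing is asked for, a point or a joint stands for the part that bears it (a point fixed in the world has none). Each returns a list of dicts, best first, with "score" (0 to 1); they miss things now and then, are a little off and sometimes report something else, mostly with a low value. They report only what shows in the picture. A call takes as long as a camera call. They do not tell look-alikes from the thing itself.
- bot.find_in(label, camera): "pixel" ([row, column] in pixels, amid what is visible of it).
- bot.landmark_of(label, camera): "pixel" ([row, column] in pixels: a listed point, or the origin of a listed thing).
The state is a dict: "time_s": time; "q": joint angles; "joint_velocities": joint speeds; "tau": joint torques, N m; "tcp_pos": TCP position; "orientation": TCP orientation; "contact_force": force on the tool from outside, world axes, zero at the start; "torque": the same for the moment, N m; "gripper_width": opening from 0.0 (shut) to 1.0 (fully open); "finger_force": force on a finger pad.
Only numpy, scipy, OpenCV 4.12 (cv2) and the standard library are available. Lean on these libraries where they do the work, as an engineer would, in place of code of your own. Each camera call takes 0.05 s, during which the arm holds its last target. There are 200 camera calls.

## Working session

There is one attempt and no reset: what is moved stays moved. The work goes in short steps, Python scripts to look and compute and a tool call to move; the robot and the scene stay as the last step left them, time stands still between calls to the robot, and variables do not carry over. Pictures are saved under pics/ and viewed, at most 10 in all, crops included, and the job is handed in when it is done.

Besides the shell and the picture viewer there is one more tool, called after "Request:" by a JSON object that holds its "op" and its "data". step_arm: Moves the arm, as the interface text tells. Its arguments: {"type":"object","properties":{"motion":{"type":"array"},"grip_force":{"type":"number"}},"required":["motion"]}

```bash
mkdir -p pics; cat > h.py <<'E'
import numpy as np, cv2
from workcell import bot
def w(cam,px,d):
    c=bot.calibration(cam);r,q=px
    p=np.array([(q-c["cx"])/c["fx"]*d,-(r-c["cy"])/c["fy"]*d,-d,1])
    return (np.linalg.inv(c["extrinsics"])@p)[:3]
def cloud(cam,depth):
    c=bot.calibration(cam);r,q=np.mgrid[:400,:640]
    P=np.stack([(q-c["cx"])/c["fx"]*depth,-(r-c["cy"])/c["fy"]*depth,-depth,np.ones_like(depth)],-1)
    return (P@np.linalg.inv(c["extrinsics"]).T)[...,:3]
def proj(cam,p):
    c=bot.calibration(cam);a=c["extrinsics"]@np.r_[p,1]
    return np.array([c["cy"]+c["fy"]*a[1]/a[2], c["cx"]-c["fx"]*a[0]/a[2]])
E
python3 - <<'E'
from h import *
print({k:v for k,v in bot.sense().items() if k in("time_s","orientation","gripper_width","tcp_pos")})
for cam in("side","top"):
    im,d=bot.grab_frame(cam);cv2.imwrite(f"pics/{cam}0.png",im);np.save(cam+"0.npy",d)
    c=bot.calibration(cam);print(cam,c)
    for n in("pocket","carrier","handle","tray","ink_jar","hardener_pot"):
        for x in bot.landmark_of(n,cam)[:3]:
            r,q=map(int,x["pixel"]);r=min(max(r,0),399);q=min(max(q,0),639);print(n,round(x["score"],2),np.round(x["pixel"],1),w(cam,x["pixel"],d[r,q]).round(3))
E
```

```text
{'time_s': 0.0, 'tcp_pos': array([0.24178578, 0.49323204, 0.24421283]), 'orientation': array([[-8.97925565e-01,  4.40146296e-01, -9.57878686e-04],
       [ 4.40147331e-01,  8.97923019e-01, -2.14000792e-03],
       [-8.18152400e-05, -2.34317557e-03, -9.99997251e-01]]), 'gripper_width': 0.9997795648657568}
side {'fx': 498.2290162531561, 'fy': 498.2290162531561, 'cx': 322.5635189378642, 'cy': 202.14929620370444, 'extrinsics': array([[-0.84683289, -0.53165039, -0.01489692,  0.38870639],
       [ 0.20748311, -0.35601763,  0.91115433, -0.22823384],
       [-0.48971912,  0.76850459,  0.41179591, -1.47668415],
       [ 0.        ,  0.        ,  0.        ,  1.        ]])}
pocket 0.79 [172.3 306.7] [ 0.67  -0.225  0.136]
carrier 0.82 [178.6 303.5] [ 0.649 -0.171  0.133]
carrier 0.65 [229.  375.4] [ 0.331 -0.144  0.016]
handle 0.6 [192.2 322.6] [ 0.626 -0.268  0.046]
tray 0.59 [290.2 251.1] [0.48  0.355 0.001]
ink_jar 0.74 [191.  350.8] [ 0.582 -0.418  0.006]
hardener_pot 0.61 [275.3 210.6] [0.634 0.359 0.003]
top {'fx': 392.1033234968926, 'fy': 392.1033234968926, 'cx': 318.66827019348733, 'cy': 199.69510426934212, 'extrinsics': array([[-0.0228785 , -0.99963724, -0.01421146, -0.02891707],
       [ 0.98324637, -0.02507016,  0.18054934, -0.51268819],
       [-0.18084013, -0.00984267,  0.98346325, -1.18482981],
       [ 0.        ,  0.        ,  0.        ,  1.        ]])}
pocket 0.93 [138.2 380.6] [ 0.674 -0.23   0.145]
carrier 0.72 [260.5 350. ] [ 0.322 -0.134  0.018]
carrier 0.6 [139.8 381.7] [ 0.669 -0.233  0.144]
handle 0.5 [186.5 358.8] [ 0.54  -0.164  0.097]
tray 0.74 [212.5 196.3] [0.487 0.356 0.009]
ink_jar 0.5 [175.4 443.4] [ 0.579 -0.436  0.052]
hardener_pot 0.62 [165.3 199. ] [0.633 0.338 0.05 ]
```

View pics/top0.png

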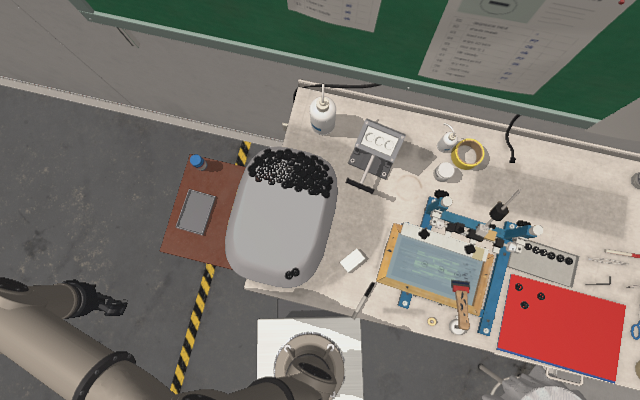

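View pics/side0.png

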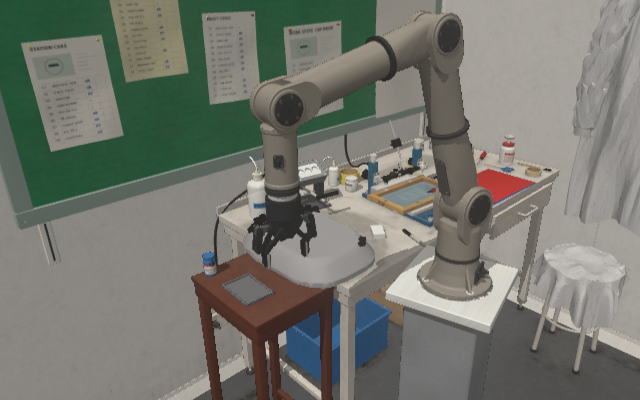

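Top view: nest with flush carrier at (140,381), T-bar (180,348)–(197,395), its middle ≈(188,371); tray (212,196) with the blue pot (162,197); a grey bin with caps (215,285) lies between. Candidates for the carrier: block in the nest (140,381), and a small loose white block (260,352). The description says in the nest pocket → (140,381). Close crop and geometry next.

```bash
python3 - <<'E'
from h import *
im=cv2.imread("pics/top0.png");d=np.load("top0.npy");P=cloud("top",d)
cv2.imwrite("pics/crop0.png",cv2.resize(im[100:220,320:440],None,fx=5,fy=5,interpolation=cv2.INTER_CUBIC))
# dark bar pixels
g=im.max(2);m=np.zeros_like(g);m[172:206,338:402]=1
s=(g<60)&(m>0)&(d>0)
X=P[s];print("dark n",len(X),np.percentile(X[:,2],[5,25,50,75,95]).round(3))
B=X[(X[:,2]>.075)&(X[:,2]<.13)];
r=cv2.minAreaRect((B[:,:2]*1000).astype(np.float32));print("bar rect",r,B.mean(0).round(4),B[:,2].max())
# nest face
Q=P[118:165,350:410].reshape(-1,3);
nz=np.array([-.5,0,.866])
Q=Q[(Q[:,2]>.09)&(Q[:,2]<.25)]
best=0
rng=np.random.default_rng(0)
for _ in range(500):
    a=Q[rng.choice(len(Q),3,False)];n=np.cross(a[1]-a[0],a[2]-a[0]);l=np.linalg.norm(n)
    if l<1e-6: continue
    n/=l;n*=np.sign(n[2]); 
    if abs(n[2]-.866)>.06: continue
    k=abs((Q-a[0])@n)<.003
    if k.sum()>best: best=k.sum();K=k
F=Q[K];c=F.mean(0);n=np.linalg.svd(F-c)[2][2];n*=np.sign(n[2]);print("face",best,len(Q),c,n,"yaw",np.degrees(np.arctan2(-n[1],-n[0])))
yx=np.array([-n[0],-n[1],0]);yx/=np.linalg.norm(yx);y=np.cross([0,0,1],yx);x=np.cross(y,n)
uv=np.c_[(F-c)@x,(F-c)@y];r=cv2.minAreaRect((uv*1000).astype(np.float32));print("face rect",r,"center",c+x*r[0][0]/1e3+y*r[0][1]/1e3)
# tray
T=P[185:242,172:222].reshape(-1,3);print("stand z",np.median(P[235:250,190:215,2]))
ti=im[185:242,172:222];k=(np.ptp(ti.astype(int),axis=2)<25)&(ti.max(2)>60)
T=P[185:242,172:222][k];T=T[abs(T[:,2]-np.median(T[:,2]))<.02];r=cv2.minAreaRect((T[:,:2]*1000).astype(np.float32));print("tray",r,len(T),np.percentile(T[:,2],[5,50,95]))
# bin height
print("bin",np.nanmax(P[150:280,230:335,2]),P[215,285],P[180,300], P[200,238],P[190,232])
b=P[150:285,225:338].reshape(-1,3);b=b[b[:,2]>.03];print(b.min(0),b.max(0))
for px in[(260,352),(170,444)]:print(P[px])
E
```

```text
dark n 116 [0.095 0.098 0.1   0.101 0.104]
bar rect ((542.4971313476562, -166.8028564453125), (85.8885269165039, 14.430082321166992), 64.73501586914062) [ 0.5411 -0.1675  0.0996] 0.10587013229869613
face 858 1324 [ 0.66558876 -0.22473684  0.14891792] [-0.45480145  0.21970853  0.86306651] yaw -25.78456986211891
face rect ((-0.8093948364257812, 0.48873138427734375), (86.52159118652344, 126.12730407714844), 0.44466254115104675) center [ 0.66517235 -0.2239929   0.14850911]
stand z -0.00024922140950445204
tray ((496.79205322265625, 377.8896484375), (131.63404846191406, 132.2916717529297), 72.73563385009766) 1191 [7.25960627e-05 4.80337891e-03 1.11325496e-02]
bin 1.2573911381257907 [0.4621519  0.06234361 0.07251302] [0.56653486 0.01393742 0.08984864] [0.51680464 0.21207561 0.04929826] [ 0.56082681  0.24403773 -0.00371755]
[ 0.25460342 -0.09473273  0.03001431] [0.68111946 0.25166181 1.25739114]
[ 0.32292792 -0.14036519  0.02244116]
[ 0.59575577 -0.43861699  0.0528569 ]
```

View pics/crop0.png

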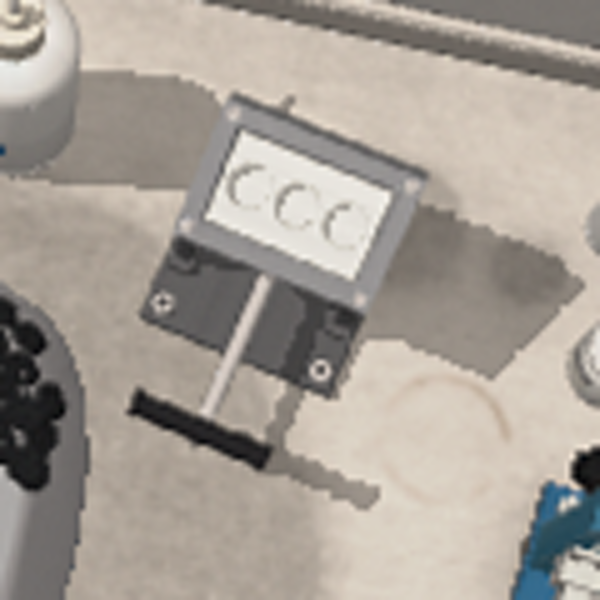

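Crop confirms it: the three-seat block lies flush in the nest at (140,380), T-bar in front at (188,371); face rectangle 86×126 fits. Yaw −25.5°.

```bash
cat >> h.py <<'E'
from scipy.linalg import logm
from scipy.spatial.transform import Rotation as R
yaw=np.radians(-25.5);hx=np.array([np.cos(yaw),np.sin(yaw),0]);N=-.5*hx+np.array([0,0,.866]);PX=.866*hx+np.array([0,0,.5])
RP=np.c_[np.cross(PX,-N),PX,-N]            # tool orientation for handle and carrier
FACE=np.array([.6652,-.2240,.1485]);O=FACE-.027*N
BAR=np.array([.542,-.167,.091])
def H(Rm,p):
    T=np.eye(4);T[:3,:3]=R.from_matrix(Rm).as_matrix();T[:3,3]=p;return T
def plan(Rm,p,n,T0=None):
    if T0 is None: s=bot.sense();T0=H(s["orientation"],s["tcp_pos"])
    D=np.linalg.inv(T0)@H(Rm,p);L=np.real(logm(D))/n
    from scipy.linalg import expm
    S=expm(L);w=np.degrees(R.from_matrix(S[:3,:3]).as_rotvec()).round(2);t=(S[:3,3]*100).round(2)
    T=T0;tr=[]
    for _ in range(n):T=T@H(R.from_rotvec(w,degrees=True).as_matrix(),t/100);tr.append(T[:3,3].round(3))
    print(n,"x turn",w,"shift cm",t,"|w|",np.linalg.norm(w).round(2),"|t|",np.linalg.norm(t).round(2),"end",tr[-1],"mid",tr[n//2],"minz",min(a[2] for a in tr))
    return T
E
python3 - <<'E'
from h import *
print(O,N)
T=plan(RP,BAR+.1*N,20)
E
```

```text
[ 0.6773849 -0.2298119  0.125118 ] [-0.45129264  0.21525555  0.866     ]
20 x turn [-1.18 -1.17  4.36] shift cm [-3.74 -0.13  0.6 ] |w| 4.67 |t| 3.79 end [ 0.497 -0.145  0.178] mid [0.506 0.188 0.207] minz 0.178
```

Request:
{"op": "step_arm", "data": {"motion": [[[-1.18,-1.17,4.36],[-3.74,-0.13,0.6],-1],[[-1.18,-1.17,4.36],[-3.74,-0.13,0.6],-1],[[-1.18,-1.17,4.36],[-3.74,-0.13,0.6],-1],[[-1.18,-1.17,4.36],[-3.74,-0.13,0.6],-1],[[-1.18,-1.17,4.36],[-3.74,-0.13,0.6],-1],[[-1.18,-1.17,4.36],[-3.74,-0.13,0.6],-1],[[-1.18,-1.17,4.36],[-3.74,-0.13,0.6],-1],[[-1.18,-1.17,4.36],[-3.74,-0.13,0.6],-1],[[-1.18,-1.17,4.36],[-3.74,-0.13,0.6],-1],[[-1.18,-1.17,4.36],[-3.74,-0.13,0.6],-1]]}}

```text
time_s: 1.53
tcp_pos: [0.4943, 0.2223, 0.2094]
orientation: [[-0.322, 0.904, 0.281], [0.94, 0.34, -0.014], [-0.108, 0.26, -0.96]]
contact_force: [1.2, 0.6, 0.8]
gripper_width: 1.001
finger_force: 0.0
```

Request:
{"op": "step_arm", "data": {"motion": [[[-1.18,-1.17,4.36],[-3.74,-0.13,0.6],-1],[[-1.18,-1.17,4.36],[-3.74,-0.13,0.6],-1],[[-1.18,-1.17,4.36],[-3.74,-0.13,0.6],-1],[[-1.18,-1.17,4.36],[-3.74,-0.13,0.6],-1],[[-1.18,-1.17,4.36],[-3.74,-0.13,0.6],-1],[[-1.18,-1.17,4.36],[-3.74,-0.13,0.6],-1],[[-1.18,-1.17,4.36],[-3.74,-0.13,0.6],-1],[[-1.18,-1.17,4.36],[-3.74,-0.13,0.6],-1],[[-1.18,-1.17,4.36],[-3.74,-0.13,0.6],-1],[[-1.18,-1.17,4.36],[-3.74,-0.13,0.6],-1]]}}

```text
time_s: 2.37
tcp_pos: [0.4964, -0.1471, 0.1783]
orientation: [[0.435, 0.778, 0.453], [0.9, -0.377, -0.217], [0.002, 0.502, -0.865]]
contact_force: [1.8, -1.9, 0.5]
gripper_width: 0.999
finger_force: 0.0
```

Request:
{"op": "step_arm", "data": {"motion": [[[0,0,0],[0,0,0],-1],[[0,0,0],[0,0,0],-1]]}}

```text
time_s: 2.53
tcp_pos: [0.4949, -0.1472, 0.1773]
orientation: [[0.436, 0.78, 0.449], [0.9, -0.377, -0.217], [0.0, 0.499, -0.867]]
contact_force: [1.0, 0.5, 0.6]
gripper_width: 1.0
finger_force: 0.0
```

```bash
python3 - <<'E'
from h import *
s=bot.sense();print(s["time_s"],s["tcp_pos"],s["orientation"].round(3),RP.round(3),s["contact_force"],s["q"])
T=plan(RP,BAR+.003*N-.0*N,5)
im,d=bot.grab_frame("top");cv2.imwrite("pics/top1.png",im);np.save("top1.npy",d)
im,d=bot.grab_frame("side");
P=cloud("side",d)
r,c=proj("side",BAR).astype(int);print(r,c)
cv2.imwrite("pics/side1.png",cv2.resize(im[110:240,230:400],None,fx=4,fy=4,interpolation=cv2.INTER_CUBIC))
E
```

```text
2.5333 [ 0.49492885 -0.14722633  0.17726612] [[ 0.436  0.78   0.449]
 [ 0.9   -0.377 -0.217]
 [ 0.     0.499 -0.867]] [[ 0.43   0.782  0.451]
 [ 0.903 -0.373 -0.215]
 [ 0.     0.5   -0.866]] [1.01984627 0.53283238 0.60259828] [-30.18269252  -0.98017042  39.38457435 126.08231048  19.52017145
  27.08142686 -31.72057467]
5 x turn [-0.01  0.03 -0.06] shift cm [0.05 0.02 1.94] |w| 0.07 |t| 1.94 end [ 0.54  -0.166  0.094] mid [ 0.522 -0.159  0.127] minz 0.094
194 327
```

View pics/side1.png

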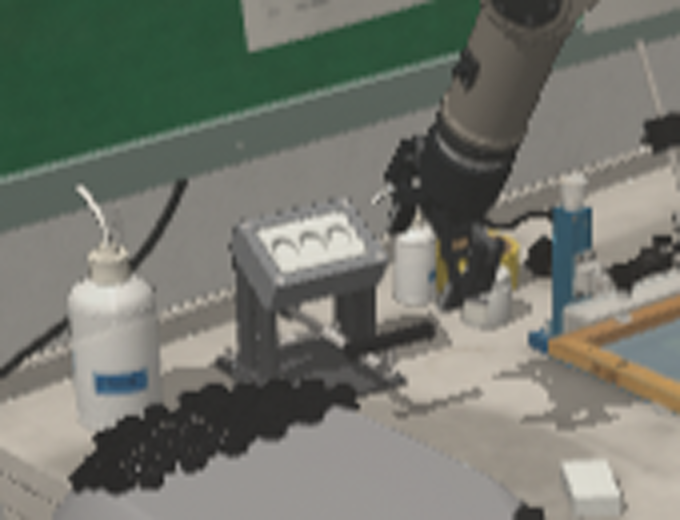

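Side crop: handle bar centre at (335,390) in the crop = full (194,327), matching my estimate's projection; gripper hovers above it.

Request:
{"op": "step_arm", "data": {"motion": [[[0,0,-0.06],[0.05,0.02,2.0],-1],[[0,0,-0.06],[0.05,0.02,2.0],-1],[[0,0,-0.06],[0.05,0.02,2.0],-1],[[0,0,-0.06],[0.05,0.02,2.0],-1],[[0,0,-0.06],[0.05,0.02,2.0],-1],[[0,0,0],[0,0,0],-1],[[0,0,0],[0,0,0],-1]]}}

```text
time_s: 3.22
tcp_pos: [0.5438, -0.1637, 0.0908]
orientation: [[0.425, 0.785, 0.45], [0.905, -0.367, -0.215], [-0.004, 0.499, -0.867]]
contact_force: [-0.7, 0.5, 0.6]
gripper_width: 1.004
finger_force: 0.0
```

Request:
{"op": "step_arm", "data": {"motion": [[[0,0,0],[0,0,0],1],[[0,0,0],[0,0,0],1],[[0,0,0],[0,0,0],1],[[0,0,0],[0,0,0],1],[[0,0,0],[0,0,0],1],[[0,0,0],[0,0,0],1],[[0,0,0],[0,0,0],1],[[0,0,0],[0,0,0],1]], "grip_force": 70}}

```text
time_s: 3.88
tcp_pos: [0.5429, -0.1641, 0.0913]
orientation: [[0.427, 0.784, 0.45], [0.904, -0.369, -0.215], [-0.002, 0.499, -0.867]]
contact_force: [-1.6, 1.7, 1.9]
gripper_width: 0.192
finger_force: 63.3
```

Request:
{"op": "step_arm", "data": {"motion": [[[0,0,0],[0,0,-0.4],1],[[0,0,0],[0,0,-0.4],1],[[0,0,0],[0,0,-0.4],1],[[0,0,0],[0,0,-0.4],1],[[0,0,0],[0,0,-0.4],1],[[0,0,0],[0,0,-0.4],1],[[0,0,0],[0,0,0],1]]}}

```text
time_s: 4.47
tcp_pos: [0.532, -0.159, 0.1121]
orientation: [[0.427, 0.784, 0.45], [0.904, -0.369, -0.215], [-0.003, 0.499, -0.867]]
contact_force: [-0.6, 2.9, 0.9]
gripper_width: 0.189
finger_force: 64.3
```

Request:
{"op": "step_arm", "data": {"motion": [[[0,0,0],[0,0,-0.2],1],[[0,0,0],[0,0,-0.2],1]]}}

```text
time_s: 4.63
tcp_pos: [0.5307, -0.1588, 0.1156]
orientation: [[0.427, 0.784, 0.451], [0.904, -0.368, -0.216], [-0.004, 0.5, -0.866]]
contact_force: [1.5, -2.5, 0.1]
gripper_width: 0.178
finger_force: 70.1
```

Request:
{"op": "step_arm", "data": {"motion": [[[0,0,0],[0,0,-0.2],1],[[0,0,0],[0,0,0],1]]}}

```text
time_s: 4.8
tcp_pos: [0.5297, -0.1589, 0.118]
orientation: [[0.428, 0.783, 0.451], [0.904, -0.369, -0.217], [-0.003, 0.5, -0.866]]
contact_force: [-1.2, 1.2, 1.1]
gripper_width: 0.167
finger_force: 69.8
```

```bash
python3 - <<'E'
from h import *
im,d=bot.grab_frame("top");im2,d2=bot.grab_frame("side")
a=cv2.resize(im[110:210,330:430],(500,500),interpolation=cv2.INTER_CUBIC);b=cv2.resize(im2[130:210,250:345],(594,500),interpolation=cv2.INTER_CUBIC)
cv2.imwrite("pics/l2.png",cv2.resize(np.hstack([a,b]),(800,366)))
P=cloud("top",d)
for c in [(0,0),(0,.02),(0,-.02),(.02,0)]:
    p=FACE+c[0]*PX+c[1]*(np.cross(N,PX));r,q=proj("top",p).round().astype(int);h=((P[r-3:r+4,q-3:q+4]-FACE)@N);print(c,np.median(h).round(4))
E
```

```text
(0, 0) 0.0159
(0, 0.02) 0.0191
(0, -0.02) 0.0182
(0.02, 0) 0.0229
```

View pics/l2.png

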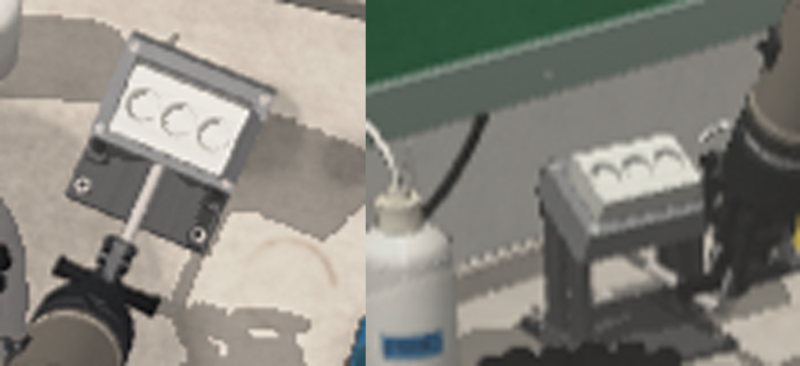

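The carrier has come up (crop: standing proud of the face, seats at about (178,118) left, (640,165) right). Measure how high.

```bash
python3 - <<'E'
from h import *
for cam in("top","side"):
    im,d=bot.grab_frame(cam)
    P=cloud(cam,d).reshape(-1,3)-FACE;Y=np.cross(N,PX);a,b,h=P@PX,P@Y,P@N
    k=(abs(a)<.035)&(abs(b)<.055)&(h>.010)&(h<.04)
    print(cam,k.sum(),"h pct",np.percentile(h[k],[20,40,50,60,80,95]).round(4),"a",np.percentile(a[k],[2,98]).round(4),"b",np.percentile(b[k],[2,98]).round(4))
    k=(abs(a)>.034)&(abs(a)<.042)&(abs(b)<.055)&(abs(h)<.01);print("face",np.median(h[k]).round(4))
E
```

```text
top 665 h pct [0.0163 0.0199 0.021  0.0218 0.0233 0.0256] a [-0.0281  0.0271] b [-0.046   0.0461]
face 0.0005
side 312 h pct [0.0152 0.0186 0.0198 0.021  0.0237 0.0266] a [-0.033  0.025] b [-0.0472  0.0501]
face 0.0003
```

Request:
{"op": "step_arm", "data": {"motion": [[[0,0,0],[0,0,-0.1],1]]}}

```text
time_s: 5.08
tcp_pos: [0.5295, -0.1589, 0.1184]
orientation: [[0.428, 0.783, 0.451], [0.904, -0.369, -0.217], [-0.004, 0.501, -0.866]]
contact_force: [13.3, -6.1, -20.6]
gripper_width: 0.161
finger_force: 67.9
```

Request:
{"op": "step_arm", "data": {"motion": [[[0,0,0],[0,0,0.1],-1],[[0,0,0],[0,0,0],-1],[[0,0,0],[0,0,0],-1],[[0,0,0],[0,0,0],-1],[[0,0,0],[0,0,0],-1],[[0,0,0],[0,0,-2.0],-1],[[0,0,0],[0,0,-3.0],-1],[[0,0,0],[0,0,-3.0],-1],[[0,0,0],[0,0,-3.0],-1]]}}

```text
time_s: 5.83
tcp_pos: [0.4795, -0.1353, 0.2135]
orientation: [[0.429, 0.783, 0.451], [0.903, -0.369, -0.218], [-0.004, 0.5, -0.866]]
contact_force: [1.0, 1.9, -0.7]
gripper_width: 1.002
finger_force: 0.0
```

```bash
python3 - <<'E'
from h import *
T=plan(RP,O+.12*N,5)
plan(RP,O+.040*N,4,T)
im,d=bot.grab_frame("top")
P=cloud("top",d).reshape(-1,3)-FACE;Y=np.cross(N,PX);a,b,h=P@PX,P@Y,P@N
k=(abs(a)<.035)&(abs(b)<.055)&(h>.010)&(h<.04)
print("h",np.percentile(h[k],[50,80]).round(4),"a",np.percentile(a[k],[2,98]).round(4),"b",np.percentile(b[k],[2,98]).round(4))
E
```

```text
5 x turn [0.01 0.03 0.04] shift cm [-0.01  2.91  1.32] |w| 0.05 |t| 3.2 end [ 0.623 -0.204  0.229] mid [ 0.566 -0.176  0.223] minz 0.217
4 x turn [-0.01  0.    0.01] shift cm [0.   0.01 2.01] |w| 0.01 |t| 2.01 end [ 0.66  -0.221  0.16 ] mid [ 0.65  -0.217  0.177] minz 0.16
h [0.0207 0.0233] a [-0.0283  0.0266] b [-0.0461  0.0461]
```

Request:
{"op": "step_arm", "data": {"motion": [[[0,0,0.04],[0,2.9,1.32],-1],[[0,0,0.04],[0,2.9,1.32],-1],[[0,0,0.04],[0,2.9,1.32],-1],[[0,0,0.04],[0,2.9,1.32],-1],[[0,0,0.04],[0,2.9,1.32],-1],[[0,0,0],[0,0,0],-1],[[0,0,0],[0,0,0],-1]]}}

```text
time_s: 6.47
tcp_pos: [0.6203, -0.2024, 0.2274]
orientation: [[0.432, 0.782, 0.449], [0.902, -0.373, -0.219], [-0.004, 0.5, -0.866]]
contact_force: [-0.6, -0.4, -0.0]
gripper_width: 0.997
finger_force: 0.0
```

```bash
python3 - <<'E'
from h import *
plan(RP,O+.040*N-.0005*PX,4)
E
```

```text
4 x turn [-0.01  0.06  0.  ] shift cm [0.   0.08 2.01] |w| 0.06 |t| 2.01 end [ 0.659 -0.221  0.159] mid [ 0.649 -0.216  0.176] minz 0.159
```

Request:
{"op": "step_arm", "data": {"motion": [[[0,0.06,0],[0,0.08,2.0],-1],[[0,0.06,0],[0,0.08,2.0],-1],[[0,0.06,0],[0,0.08,2.0],-1],[[0,0.06,0],[0,0.08,1.9],-1],[[0,0,0],[0,0,0],-1],[[0,0,0],[0,0,0],-1]]}}

```text
time_s: 6.97
tcp_pos: [0.6563, -0.2179, 0.1598]
orientation: [[0.428, 0.784, 0.45], [0.904, -0.373, -0.211], [0.002, 0.497, -0.868]]
contact_force: [-0.1, -0.8, 0.1]
gripper_width: 1.001
finger_force: 0.0
```

```bash
python3 - <<'E'
from h import *
plan(RP,O+.040*N-.0005*PX,1)
E
```

```text
1 x turn [-0.21 -0.19  0.06] shift cm [-0.17  0.31  0.21] |w| 0.29 |t| 0.41 end [ 0.659 -0.221  0.159] mid [ 0.659 -0.221  0.159] minz 0.159
```

Request:
{"op": "step_arm", "data": {"motion": [[[-0.2,-0.2,0],[-0.15,0.3,0.15],-1],[[0,0,0],[0,0,0],-1],[[0,0,0],[0,0,0],0],[[0,0,0],[0,0,0],0.3],[[0,0,0],[0,0,0],0.6],[[0,0,0],[0,0,0],1],[[0,0,0],[0,0,0],1],[[0,0,0],[0,0,0],1]], "grip_force": 50}}

```text
time_s: 7.63
tcp_pos: [0.6596, -0.2209, 0.1604]
orientation: [[0.43, 0.782, 0.452], [0.903, -0.372, -0.215], [-0.0, 0.501, -0.866]]
contact_force: [-2.5, 1.5, -0.2]
gripper_width: 0.64
finger_force: 59.9
```

Request:
{"op": "step_arm", "data": {"motion": [[[0,0,0],[0,0,-0.3],1],[[0,0,0],[0,0,-0.5],1],[[0,0,0],[0,0,-1.0],1],[[0,0,0],[0,0,-2.0],1],[[0,0,0],[0,0,-3.0],1],[[0,0,0],[0,0,-3.0],1],[[0,0,0],[0,0,0],1]]}}

```text
time_s: 8.22
tcp_pos: [0.6172, -0.2012, 0.2525]
orientation: [[0.43, 0.775, 0.462], [0.903, -0.372, -0.217], [0.004, 0.511, -0.86]]
contact_force: [-0.1, -0.5, -0.6]
gripper_width: 0.64
finger_force: 59.6
```

```bash
cat > tray.py <<'E'
from h import *
im,d=bot.grab_frame("top")
cv2.imwrite("pics/tray.png",np.vstack([cv2.resize(im[140:270,150:260],None,fx=4,fy=4,interpolation=cv2.INTER_CUBIC)]))
P=cloud("top",d)
sub=im[140:270,150:260].astype(int);m=(np.ptp(sub,axis=2)<22)&(sub.max(2)>50)&(sub.max(2)<190)
n,l,st,ce=cv2.connectedComponentsWithStats(m.astype(np.uint8));i=l[72,46];k=l==i;print("area",k.sum(),st[i])
Q=P[140:270,150:260][k];Q=Q[(Q[:,2]>-.005)&(Q[:,2]<.02)]
print(cv2.minAreaRect((Q[:,:2]*1000).astype(np.float32)),Q.mean(0),np.percentile(Q[:,2],[5,50,95]).round(4))
for x in bot.landmark_of("tray","top")[:1]:print(x)
for x in bot.landmark_of("carrier","top")[:3]:print(x)
E
python3 tray.py
```

```text
area 1174 [  26   49   40   46 1174]
((490.90435791015625, 359.34857177734375), (92.94561004638672, 132.06529235839844), 73.0644302368164) [0.49048124 0.35936083 0.004936  ] [0.0002 0.0047 0.0112]
{'pixel': [211.7, 197.3], 'score': 0.64}
{'pixel': [143.2, 376.3], 'score': 0.82}
{'pixel': [262.3, 352.9], 'score': 0.61}
```

View pics/tray.png

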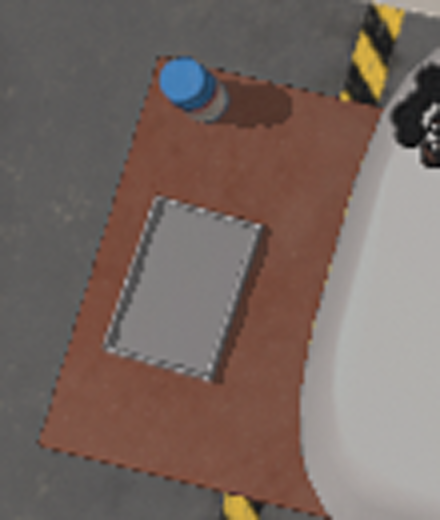

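Tray crop: clear grey tray with corners (155,200),(262,228),(215,380),(107,350); pot at (188,83) well clear. The 93×132 rectangle fits at (0.491,0.359), long axis −17°.

```bash
cat >> h.py <<'E'
def RD(deg):
    y=np.array([np.cos(np.radians(deg)),np.sin(np.radians(deg)),0]);z=np.array([0,0,-1.]);return np.c_[np.cross(y,z),y,z]
E
python3 - <<'E'
from h import *
A=plan(RD(5),[.47,.02,.27],9)
B=plan(RD(73),[.491,.3593,.12],11,A)
E
```

```text
9 x turn [ 3.27  0.89 -3.3 ] shift cm [ 2.07 -1.95 -0.92] |w| 4.73 |t| 2.99 end [0.47 0.02 0.27] mid [ 0.547 -0.068  0.247] minz 0.243
11 x turn [ 0.   -0.   -6.18] shift cm [2.53 2.08 1.37] |w| 6.18 |t| 3.55 end [0.491 0.36  0.12 ] mid [0.533 0.203 0.188] minz 0.12
```

Request:
{"op": "step_arm", "data": {"motion": [[[3.27,0.89,-3.3],[2.07,-1.95,-0.92],1],[[3.27,0.89,-3.3],[2.07,-1.95,-0.92],1],[[3.27,0.89,-3.3],[2.07,-1.95,-0.92],1],[[3.27,0.89,-3.3],[2.07,-1.95,-0.92],1],[[3.27,0.89,-3.3],[2.07,-1.95,-0.92],1],[[3.27,0.89,-3.3],[2.07,-1.95,-0.92],1],[[3.27,0.89,-3.3],[2.07,-1.95,-0.92],1],[[3.27,0.89,-3.3],[2.07,-1.95,-0.92],1],[[3.27,0.89,-3.3],[2.07,-1.95,-0.92],1]]}}

```text
time_s: 9.12
tcp_pos: [0.4694, 0.021, 0.2686]
orientation: [[-0.089, 0.996, -0.005], [0.996, 0.089, -0.001], [-0.0, -0.005, -1.0]]
contact_force: [0.9, 0.2, -1.8]
gripper_width: 0.638
finger_force: 59.6
```

Request:
{"op": "step_arm", "data": {"motion": [[[0,0,-6.18],[2.53,2.08,1.37],1],[[0,0,-6.18],[2.53,2.08,1.37],1],[[0,0,-6.18],[2.53,2.08,1.37],1],[[0,0,-6.18],[2.53,2.08,1.37],1],[[0,0,-6.18],[2.53,2.08,1.37],1],[[0,0,-6.18],[2.53,2.08,1.37],1],[[0,0,-6.18],[2.53,2.08,1.37],1],[[0,0,-6.18],[2.53,2.08,1.37],1],[[0,0,-6.18],[2.53,2.08,1.37],1],[[0,0,-6.18],[2.53,2.08,1.37],1]]}}

```text
time_s: 9.95
tcp_pos: [0.507, 0.3309, 0.1298]
orientation: [[-0.92, 0.391, -0.001], [0.391, 0.92, -0.001], [0.001, -0.002, -1.0]]
contact_force: [0.0, 0.4, -1.1]
gripper_width: 0.64
finger_force: 59.6
```

Request:
{"op": "step_arm", "data": {"motion": [[[0,0,-6.18],[2.53,2.08,1.37],1],[[0,0,0],[0,0,0],1],[[0,0,0],[0,0,0],1],[[0,0,0],[0,0,0],1]]}}

```text
time_s: 10.28
tcp_pos: [0.4919, 0.3579, 0.1172]
orientation: [[-0.956, 0.295, -0.001], [0.295, 0.956, -0.003], [0.0, -0.003, -1.0]]
contact_force: [0.6, -1.5, -1.4]
gripper_width: 0.639
finger_force: 59.6
```

```bash
python3 - <<'E'
from h import *
plan(RD(73),[.491,.3593,.12],1)
print(bot.sense()["q"])
ims=[]
for cam,(r,c) in(("top",(205,200)),("side",(270,260))):
    im,d=bot.grab_frame(cam);ims.append(cv2.resize(im[r-65:r+65,c-65:c+65],(400,400),interpolation=cv2.INTER_CUBIC))
cv2.imwrite("pics/hold.png",np.hstack(ims))
E
```

```text
1 x turn [-0.17 -0.03 -0.13] shift cm [ 0.13  0.1  -0.28] |w| 0.22 |t| 0.32 end [0.491 0.359 0.12 ] mid [0.491 0.359 0.12 ] minz 0.12
[-51.85279678  31.05195721  20.85598833  87.75210113 -11.7451214
  63.51898742  44.41846596]
```

View pics/hold.png

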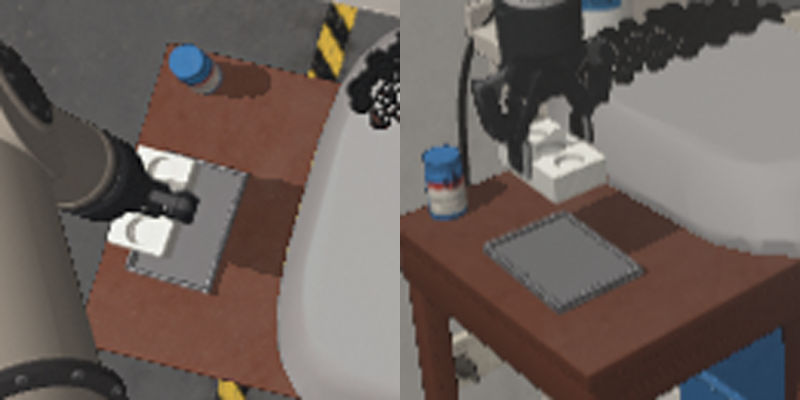

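Both views show the carrier held level, seats up, over the tray and aligned (top crop (150,205); side crop (565,160)). Lower.

Request:
{"op": "step_arm", "data": {"motion": [[[-0.15,0,-0.1],[0.1,0.1,2.0],1],[[0,0,0],[0,0,2.5],1],[[0,0,0],[0,0,2.0],1],[[0,0,0],[0,0,1.5],1],[[0,0,0],[0,0,0.9],1],[[0,0,0],[0,0,0],1],[[0,0,0],[0,0,0],1]]}}

```text
time_s: 10.97
tcp_pos: [0.492, 0.3596, 0.0302]
orientation: [[-0.956, 0.294, 0.001], [0.294, 0.956, 0.002], [-0.001, 0.002, -1.0]]
contact_force: [0.9, 1.2, -2.1]
gripper_width: 0.645
finger_force: 59.5
```

Request:
{"op": "step_arm", "data": {"motion": [[[0,0,0],[0,0,0.4],1],[[0,0,0],[0,0,0.2],1],[[0,0,0],[0,0,0],1]]}}

```text
time_s: 11.22
tcp_pos: [0.4922, 0.361, 0.0251]
orientation: [[-0.956, 0.292, 0.003], [0.292, 0.956, 0.004], [-0.002, 0.004, -1.0]]
contact_force: [1.2, -0.5, -0.3]
gripper_width: 0.642
finger_force: 59.6
```

Request:
{"op": "step_arm", "data": {"motion": [[[0,0,0],[0,0,0.15],1],[[0,0,0],[0,0,0],1]]}}

```text
time_s: 11.38
tcp_pos: [0.4922, 0.3609, 0.025]
orientation: [[-0.956, 0.292, 0.003], [0.292, 0.956, 0.004], [-0.001, 0.004, -1.0]]
contact_force: [-1.2, -1.1, 6.6]
gripper_width: 0.642
finger_force: 60.6
```

Request:
{"op": "step_arm", "data": {"motion": [[[0,0,0],[0,0,0],-0.45],[[0,0,0],[0,0,0],-0.6],[[0,0,0],[0,0,0],-0.6],[[0,0,0],[0,0,0],-0.6],[[0,0,0],[0,0,-1.0],-0.6],[[0,0,0],[0,0,-3.0],-0.6],[[0,0,0],[0,0,-4.0],-0.8],[[0,0,0],[0,0,-4.0],-1],[[0,0,0],[0,0,-4.0],-1]]}}

```text
time_s: 12.13
tcp_pos: [0.4907, 0.3597, 0.1846]
orientation: [[-0.956, 0.292, 0.001], [0.292, 0.956, 0.002], [0.0, 0.002, -1.0]]
contact_force: [0.3, 0.1, -0.4]
gripper_width: 0.999
finger_force: 0.0
```

```bash
python3 - <<'E'
from h import *
BUP=BAR+.029*N
A=plan(RD(-10),[.42,.0,.25],13)
B=plan(RP,BUP+.10*N,5,A)
im,d=bot.grab_frame("side");cv2.imwrite("pics/placed.png",cv2.resize(im[205:335,195:325],(520,520),interpolation=cv2.INTER_CUBIC))
E
```

```text
13 x turn [ 0.01 -0.01  6.39] shift cm [-2.15 -2.21 -0.51] |w| 6.39 |t| 3.13 end [ 0.42  -0.     0.251] mid [0.52  0.151 0.22 ] minz 0.19
5 x turn [-5.96 -0.8   3.02] shift cm [-2.3   1.78  1.4 ] |w| 6.73 |t| 3.23 end [ 0.484 -0.139  0.203] mid [ 0.46  -0.081  0.215] minz 0.203
```

View pics/placed.png

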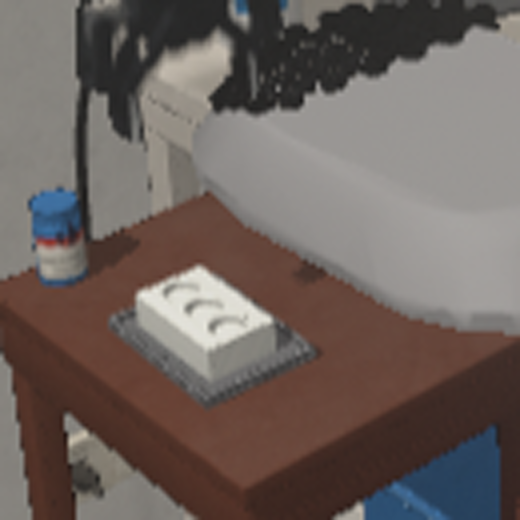

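Placed flat, seats up, inside the tray (crop (205,315)); pot undisturbed at (58,240). Back to the handle.

Request:
{"op": "step_arm", "data": {"motion": [[[0,0,6.39],[-2.15,-2.21,-0.51],-1],[[0,0,6.39],[-2.15,-2.21,-0.51],-1],[[0,0,6.39],[-2.15,-2.21,-0.51],-1],[[0,0,6.39],[-2.15,-2.21,-0.51],-1],[[0,0,6.39],[-2.15,-2.21,-0.51],-1],[[0,0,6.39],[-2.15,-2.21,-0.51],-1],[[0,0,6.39],[-2.15,-2.21,-0.51],-1],[[0,0,6.39],[-2.15,-2.21,-0.51],-1],[[0,0,6.39],[-2.15,-2.21,-0.51],-1],[[0,0,6.39],[-2.15,-2.21,-0.51],-1]]}}

```text
time_s: 13.02
tcp_pos: [0.4831, 0.0652, 0.2333]
orientation: [[-0.152, 0.988, 0.002], [0.988, 0.152, 0.002], [0.002, 0.002, -1.0]]
contact_force: [-0.1, 0.7, -0.1]
gripper_width: 1.003
finger_force: 0.0
```

Request:
{"op": "step_arm", "data": {"motion": [[[0,0,6.39],[-2.15,-2.21,-0.51],-1],[[0,0,6.39],[-2.15,-2.21,-0.51],-1],[[0,0,6.39],[-2.15,-2.21,-0.51],-1],[[-5.96,-0.8,3.02],[-2.3,1.78,1.4],-1],[[-5.96,-0.8,3.02],[-2.3,1.78,1.4],-1],[[-5.96,-0.8,3.02],[-2.3,1.78,1.4],-1],[[-5.96,-0.8,3.02],[-2.3,1.78,1.4],-1],[[-5.96,-0.8,3.02],[-2.3,1.78,1.4],-1],[[0,0,0],[0,0,0],-1],[[0,0,0],[0,0,0],-1]]}}

```text
time_s: 13.85
tcp_pos: [0.4823, -0.1399, 0.1984]
orientation: [[0.432, 0.782, 0.449], [0.902, -0.377, -0.212], [0.003, 0.497, -0.868]]
contact_force: [-0.2, 0.7, 0.9]
gripper_width: 0.996
finger_force: 0.0
```

```bash
python3 - <<'E'
from h import *
T=plan(RP,BAR+.027*N,5)
# bar height along N from both cameras
for cam in("top","side"):
    im,d=bot.grab_frame(cam);P=cloud(cam,d);Y=np.cross(N,PX);V=P-BAR;a,b,h=V@PX,V@Y,V@N
    k=(abs(a)<.012)&(abs(b)<.046)&(abs(b)>.015)&(h>-.03)&(h<.06)&(im.max(2)<70);print(cam,k.sum(),np.percentile(h[k],[10,50,90]).round(4) if k.sum() else 0,a[k].mean().round(4) if k.sum() else 0)
E
```

```text
5 x turn [-0.04 -0.02 -0.04] shift cm [0.02 0.07 1.98] |w| 0.06 |t| 1.98 end [ 0.53  -0.161  0.114] mid [ 0.511 -0.153  0.148] minz 0.114
top 85 [0.026  0.0291 0.0326] 0.0041
side 53 [0.0211 0.0276 0.0325] -0.0021
```

Request:
{"op": "step_arm", "data": {"motion": [[[0,0,0],[0,0.07,2.0],-1],[[0,0,0],[0,0.07,2.0],-1],[[0,0,0],[0,0.07,2.0],-1],[[0,0,0],[0,0.07,2.0],-1],[[0,0,0],[0,0.07,2.0],-1],[[0,0,0],[0,0,0],-1],[[0,0,0],[0,0,0],-1]]}}

```text
time_s: 14.53
tcp_pos: [0.533, -0.1614, 0.1144]
orientation: [[0.43, 0.782, 0.451], [0.903, -0.373, -0.213], [0.002, 0.499, -0.867]]
contact_force: [-0.7, -0.4, 0.2]
gripper_width: 0.998
finger_force: 0.0
```

Request:
{"op": "step_arm", "data": {"motion": [[[0,0,0],[0,0,0],1],[[0,0,0],[0,0,0],1],[[0,0,0],[0,0,0],1],[[0,0,0],[0,0,0],1],[[0,0,0],[0,0,0],1],[[0,0,0],[0,0,0],1],[[0,0,0],[0,0,0],1],[[0,0,0],[0,0,0],1]], "grip_force": 80}}

```text
time_s: 15.2
tcp_pos: [0.5315, -0.1606, 0.1141]
orientation: [[0.43, 0.782, 0.451], [0.903, -0.374, -0.211], [0.004, 0.498, -0.867]]
contact_force: [-2.3, 3.1, 1.6]
gripper_width: 0.159
finger_force: 72.1
```

Request:
{"op": "step_arm", "data": {"motion": [[[0,0,0],[0,0,0.4],1],[[0,0,0],[0,0,0.4],1],[[0,0,0],[0,0,0.4],1],[[0,0,0],[0,0,0.4],1],[[0,0,0],[0,0,0.4],1],[[0,0,0],[0,0,0.4],1],[[0,0,0],[0,0,0.2],1],[[0,0,0],[0,0,0],1]]}}

```text
time_s: 15.87
tcp_pos: [0.5432, -0.1662, 0.0918]
orientation: [[0.43, 0.783, 0.45], [0.903, -0.375, -0.21], [0.005, 0.497, -0.868]]
contact_force: [-13.2, 8.8, 15.9]
gripper_width: 0.161
finger_force: 74.3
```

Request:
{"op": "step_arm", "data": {"motion": [[[0,0,0],[0,0,0.2],1],[[0,0,0],[0,0,0.2],1],[[0,0,0],[0,0,0.0],1]]}}

```text
time_s: 16.12
tcp_pos: [0.5438, -0.1664, 0.0903]
orientation: [[0.43, 0.782, 0.451], [0.903, -0.377, -0.207], [0.008, 0.496, -0.868]]
contact_force: [-35.8, 17.5, 51.5]
gripper_width: 0.163
finger_force: 95.0
```

```bash
python3 - <<'E'
from h import *
for cam in("top","side"):
    im,d=bot.grab_frame(cam);P=cloud(cam,d);Y=np.cross(N,PX);V=P-BAR;a,b,h=V@PX,V@Y,V@N
    k=(abs(a)<.012)&(abs(b)<.046)&(abs(b)>.025)&(h>-.03)&(h<.03)&(im.max(2)<70);print(cam,k.sum(),np.percentile(h[k],[10,50,90]).round(4) if k.sum() else 0)
d=np.load("top0.npy");im=cv2.imread("pics/top0.png");P=cloud("top",d);V=P-BAR;a,b,h=V@PX,V@Y,V@N
k=(abs(a)<.012)&(abs(b)<.046)&(abs(b)>.025)&(h>-.03)&(h<.03)&(im.max(2)<70);print("start",np.percentile(h[k],[10,50,90]).round(4))
E
```

```text
top 57 [-0.0011  0.0015  0.0048]
side 24 [-0.0056  0.0013  0.0052]
start [0.0037 0.0076 0.0106]
```

At the lower stop (bar ~6 mm below its starting height, force rising sharply). Ease off, release, retreat.

Request:
{"op": "step_arm", "data": {"motion": [[[0,0,0],[0,0,-0.35],1],[[0,0,0],[0,0,0],-0.3],[[0,0,0],[0,0,0],-1],[[0,0,0],[0,0,0],-1],[[0,0,0],[0,0,0],-1],[[0,0,0],[0,0,0],-1],[[0,0,0],[0,0,-1.5],-1],[[0,0,0],[0,0,-3],-1],[[0,0,0],[0,0,-4],-1],[[0,0,0],[0,0,-4],-1]]}}

```text
time_s: 17.05
tcp_pos: [0.5043, -0.1433, 0.1714]
orientation: [[0.423, 0.785, 0.453], [0.906, -0.369, -0.207], [0.005, 0.497, -0.868]]
contact_force: [-1.1, 1.8, 0.4]
gripper_width: 0.997
finger_force: 0.0
```

```bash
python3 - <<'E'
from h import *
im,d=bot.grab_frame("top");P=cloud("top",d);Y=np.cross(N,PX);V=P-BAR;a,b,h=V@PX,V@Y,V@N
k=(abs(a)<.012)&(abs(b)<.046)&(abs(b)>.025)&(h>-.03)&(h<.03)&(im.max(2)<70);print(k.sum(),np.percentile(h[k],[10,50,90]).round(4),bot.sense()["contact_force"])
cv2.imwrite("pics/end.png",cv2.resize(im[90:270,150:470],(800,450),interpolation=cv2.INTER_CUBIC))
E
```

```text
55 [0.0006 0.0036 0.0064] [ 0.58529248 -0.66880056  0.93851211]
```

View pics/end.png

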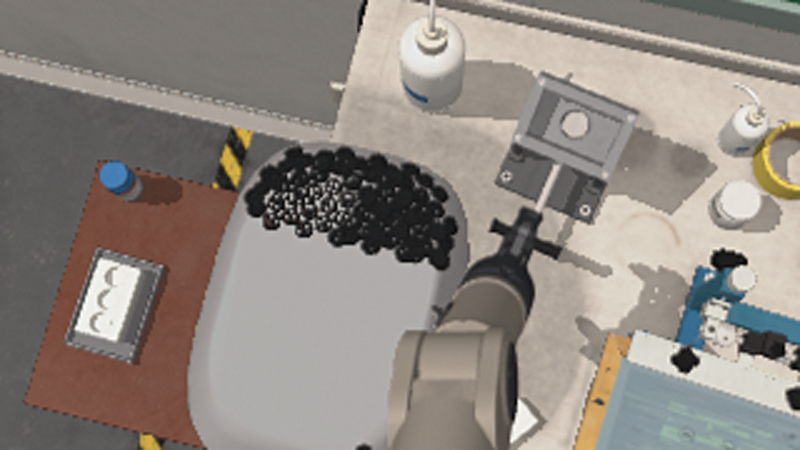

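Easing off while gripped lifted the rod ~2 mm. I'll push it down with shut fingertips instead, so retreating can't drag it.

```bash
python3 - <<'E'
from h import *
plan(RP,BAR+.03*N,4)
E
```

```text
4 x turn [ 0.02 -0.23  0.1 ] shift cm [-0.21 -0.1   1.6 ] |w| 0.25 |t| 1.62 end [ 0.528 -0.16   0.117] mid [ 0.523 -0.155  0.131] minz 0.117
```

Request:
{"op": "step_arm", "data": {"motion": [[[0,-0.23,0.1],[0,0,0],1],[[0,-0.23,0.1],[-0.1,-0.1,0],1],[[0,-0.23,0.1],[-0.2,-0.1,0],1],[[0,-0.23,0.1],[-0.2,-0.1,0],1],[[0,0,0],[-0.2,-0.1,0],1],[[0,0,0],[-0.1,0,0],1],[[0,0,0],[0,0,0],1],[[0,0,0],[0,0,1.6],1],[[0,0,0],[0,0,1.6],1],[[0,0,0],[0,0,1.6],1]], "grip_force": 40}}

```text
time_s: 17.93
tcp_pos: [0.5202, -0.1581, 0.1266]
orientation: [[0.433, 0.783, 0.447], [0.902, -0.373, -0.218], [-0.004, 0.497, -0.868]]
contact_force: [0.4, 0.7, -0.0]
gripper_width: 0.001
finger_force: 0.0
```

Request:
{"op": "step_arm", "data": {"motion": [[[0,0,0],[0,0,1.2],1],[[0,0,0],[0,0,0.3],1],[[0,0,0],[0,0,0],1]]}}

```text
time_s: 18.18
tcp_pos: [0.5256, -0.162, 0.1132]
orientation: [[0.434, 0.784, 0.444], [0.901, -0.375, -0.219], [-0.005, 0.495, -0.869]]
contact_force: [0.3, 0.6, 0.9]
gripper_width: 0.002
finger_force: 0.0
```

Request:
{"op": "step_arm", "data": {"motion": [[[0,0,0],[0,0,0.4],1],[[0,0,0],[0,0,0],1]]}}

```text
time_s: 18.35
tcp_pos: [0.5282, -0.1621, 0.111]
orientation: [[0.432, 0.783, 0.447], [0.902, -0.374, -0.218], [-0.003, 0.497, -0.868]]
contact_force: [1.4, -0.1, -0.1]
gripper_width: 0.004
finger_force: 0.0
```

Request:
{"op": "step_arm", "data": {"motion": [[[0,0,0],[0,0.15,0.3],1],[[0,0,0],[0,0,0],1]]}}

```text
time_s: 18.52
tcp_pos: [0.5311, -0.1631, 0.1094]
orientation: [[0.432, 0.783, 0.448], [0.902, -0.373, -0.217], [-0.003, 0.498, -0.867]]
contact_force: [-0.2, 0.3, 1.0]
gripper_width: -0.002
finger_force: 0.0
```

Request:
{"op": "step_arm", "data": {"motion": [[[0,0,0],[0,0,0.2],1],[[0,0,0],[0,0,0],1]]}}

```text
time_s: 18.68
tcp_pos: [0.5315, -0.1635, 0.1072]
orientation: [[0.432, 0.783, 0.447], [0.902, -0.374, -0.217], [-0.003, 0.497, -0.868]]
contact_force: [-0.8, -0.2, 0.4]
gripper_width: 0.001
finger_force: 0.0
```

Request:
{"op": "step_arm", "data": {"motion": [[[0,0,0],[0,0,0.2],1],[[0,0,0],[0,0,0],1]]}}

```text
time_s: 18.85
tcp_pos: [0.5324, -0.1639, 0.1057]
orientation: [[0.432, 0.783, 0.447], [0.902, -0.374, -0.217], [-0.003, 0.497, -0.868]]
contact_force: [-5.1, 3.5, 7.5]
gripper_width: 0.001
finger_force: 4.9
```

Request:
{"op": "step_arm", "data": {"motion": [[[0,0,0],[0,0,0.2],1],[[0,0,0],[0,0,0],1]]}}

```text
time_s: 19.02
tcp_pos: [0.5328, -0.1641, 0.1052]
orientation: [[0.433, 0.783, 0.447], [0.901, -0.376, -0.215], [0.0, 0.496, -0.868]]
contact_force: [-23.5, 9.5, 33.2]
gripper_width: 0.006
finger_force: 20.7
```

42 N against ≤12 N friction with no motion: at the stop. Retreat.

Request:
{"op": "step_arm", "data": {"motion": [[[0,0,0],[0,0,-0.5],1],[[0,0,0],[0,0,-2],1],[[0,0,0],[0,0,-4],1],[[0,0,0],[0,0,-4],1],[[0,0,0],[0,-4,-1],1],[[0,0,0],[0,-4,-1],1],[[0,0,0],[0,0,0],1]]}}

```text
time_s: 19.6
tcp_pos: [0.4621, -0.1232, 0.1471]
orientation: [[0.421, 0.798, 0.431], [0.907, -0.37, -0.2], [0.0, 0.475, -0.88]]
contact_force: [-0.5, -0.5, -0.2]
gripper_width: 0.001
finger_force: 0.0
```

```bash
python3 - <<'E'
from h import *
im,d=bot.grab_frame("top");P=cloud("top",d);Y=np.cross(N,PX);V=P-BAR;a,b,h=V@PX,V@Y,V@N
k=(abs(a)<.012)&(abs(b)<.046)&(abs(b)>.025)&(h>-.03)&(h<.03)&(im.max(2)<70);print(k.sum(),np.percentile(h[k],[10,50,90]).round(4),bot.sense()["contact_force"])
# knockout head height above pocket floor
V=P-O;a,b,h=V@PX,V@Y,V@N
for r0,r1 in((0,.011),(.022,.027)):
    k=(np.hypot(a,b)<r1)&(np.hypot(a,b)>r0)&(h<.04)&(h>-.04);print(k.sum(),np.median(h[k]).round(4))
E
```

```text
55 [-0.0003  0.0031  0.0077] [-0.01524988  0.5071561  -0.07915418]
42 -0.007
91 0.0012
```

The knockout head measures −7 mm below the pocket floor, which is exactly fully down. Handing in.

```bash
python3 -c "
from workcell import bot
print(bot.job_done())"
```

```text
the job is handed in; nothing more can be done
None
```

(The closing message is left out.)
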